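# Clear the spent core from the label printer

## Robot

A 6-joint arm with a two-finger parallel gripper is mounted at the origin on the work surface. World frame = base frame: x ahead of the robot, y to its left, z up, the work surface at z = 0. Lengths are in m, angles in rad, forces in N, time in s.
With the tool pointing down it reaches from about 0.35 to 0.975 m from the base axis. Payload 4.9 kg.
Tool frame: the origin (TCP) lies between the finger pads; the fingertips stand 22 mm ahead of it and the grasp point (between the pads) lies 3 mm ahead of it; z points along the fingers, y is the line along which they close (so a half turn about z gives the same grasp; the last joint's range is limited). The gripper opens to 85 mm and grips with 20 to 120 N. Pads are 22 mm wide; open, the fingers measure 114 mm over their backs; the gripper's body (76 mm by 85 mm) begins 54 mm behind the grasp point. The pads swing forward as they close: fully open they stand 13 mm farther back than shut.
Start: joints at [1.224, 0.053, 1.613, -0, 1.476, -0.119], TCP at [0.141, 0.609, 0.253] pointing down, gripper open.
Joint ranges: [-3.01, 3.01], [-1.01, 2.22], [0.06, 2.58], [-1.02, 4.17], [0.09, 2.62], [-3.14, 3.14]. Speed limits (rad/s): [2.57, 2.57, 3.14, 3.14, 3.14, 3.14].

## Interface

Orientations are given as a unit quaternion [w, x, y, z].
In Python, from plant import state, grab_frame, get_calibration, job_done, recognise, regions_of gives the robot as it stands.
- The arm moves only by the tool apply_moves, never from a script. Its argument "targets" is a list of rows, each an object with "translation": the shift along the tool's x, y, z normalised to -1 to 1, where 1 is 100 mm, a list of three; "twist": the turn about the tool's z normalised to -1 to 1, where 1 is 0.1 rad; "hand": the opening, from 0 (shut) to 1 (fully open). A call has 1 to 8 rows; each row shifts and turns the commanded pose from where the row before left it, along the tool's axes as they then stand; what a row does not reach is not made up. A row lasts 1/10 s, in which the tool goes at most 50 mm and 8.59 degrees, less where a joint would pass 70% of its speed; a pose out of reach is approached as far as the arm can. A call with a number of a shift or a turn outside -1 to 1 is refused whole. A call with a gripper value outside its range is refused whole. The fingers move at their own pace and stop on an object; the grip force is fixed at half the most. Time passes only in rows, so rows that do not move let the fingers close. It gives the time, the measured TCP pose, the force, the opening and the grip force at its end, in the units of the state.
- state(): the state, without advancing time (a new reading comes with each control period).
- grab_frame(name): name is "scene" or "side" or "wrist"; returns the picture (420x560x3 uint8, red, green, blue); there is no depth.
- get_calibration(name): a dict with "camera_matrix" (3x3 intrinsics, pixels), "D" ([k1, k2, p1, p2, k3] as OpenCV has them; the pictures are not rectified), "pose" (4x4, takes a point from camera to world coordinates). Camera axes: x right, y up, looking along -z (the intrinsics and any distortion apply to the point x, -y, -z); pixel columns grow to the right and rows downward; lengths in m; the calibration is good to about 2 mm. A picture is of the moment at which its call begins: read the wrist's pose just before it. get_calibration takes no time and is no camera call; for the wrist camera it gives the pose at the moment of the call.
- job_done(): hands the job in; it is judged then, once.
Trained networks look in the newest picture that a camera, given by its name, has taken for a name from the list of things; names that differ only in an ending like _2 or _b are one class to them, and where a whole thing is asked for, a point or a joint stands for the part that bears it (a point fixed in the world has none). Each returns a list of dicts, best first, with "score" (0 to 1); they miss things now and then, are a little off and sometimes report something else, mostly with a low value. They report only what shows in the picture. A call takes as long as a camera call. They do not tell look-alikes from the thing itself.
- recognise(camera, query): "point" ([x, y, z] in m, in world coordinates, good to about 4 mm: the middle of the surface that is visible of it).
- regions_of(camera, query): "pixels" (420x560 bool, what is visible of it).
The state is a dict: "time": time; "joint_pos": joint angles; "joint_vel": joint speeds; "joint_efforts": joint torques, N m; "tool_pos": TCP position; "tool_rot": TCP orientation; "contact_force": force on the tool from outside, world axes, zero at the start; "ft_torque": the same for the moment, N m; "gripper_width": opening from 0.0 (shut) to 1.0 (fully open); "grasp_force": force on a finger pad.
Only numpy, scipy, OpenCV 4.12 (cv2) and the standard library are available. Lean on these libraries where they do the work, as an engineer would, in place of code of your own. Each camera call takes 0.05 s, during which the arm holds its last target. There are 200 camera calls.

## Task

The label printer on the packing bench has run out and its cover is already unlatched. Swing the cover right back until it meets its stop, so that it stays fully open; then lift the empty card core out of the roll bay and drop it into the blue waste bin. Leave the bin standing and do not disturb the new roll, the parcel or the tape dispenser.

Things in the scene. Friction and masses are not known exactly. Their poses are not given: they have to be found in the camera images.
- printer: Desktop label printer, light grey shell on a dark base, fixed to the bench; 220 long (its x) x 180 wide (y) x 140 mm high with the cover shut. Origin: centre of its underside, on the bench; x points from its front (finger-lip side) to its rear (hinge side), z up. With the cover open its rim is 90 mm above the bench; the block before the bay (x -110 to -55 mm) is 83 mm high.
- printer_bay (a point): Middle of the printer's roll bay, where the core's axis lies: 5 mm behind the printer's origin, 54 mm above the bench. The bay is an open tub 120 (printer's x) x 126 mm (y); its floor is 28 mm above the bench and carries two rollers along y, one 16 mm before and one 16 mm behind this point, tops 38 mm above the bench.
- cover (a joint): Hinge angle of the printer's cover, rad: 0 shut, growing as its front edge swings up and back, 1.66 (95 degrees) fully open against a hard stop. At the start it stands ajar, between 0.08 and 0.40. The hinge is stiff: the cover stays wherever it is left and takes about 2 to 5 N at its front edge to move. Cover mass about 0.3 kg.
- cover_hinge (a point): Point on the cover's hinge axis, in the middle of the printer's width: 100 mm behind the printer's origin and 90 mm above the bench. The axis is parallel to the printer's y.
- cover_lip (a point): Middle of the lower front edge of the blue finger lip on the cover's front, 235 mm from the hinge axis. Lip 90 mm wide, 9 mm thick; it juts 29 mm from the cover and, shut, 25 mm beyond the body's front. Its underside and the cover's behind it are one flat face in a plane through the hinge axis, 235 to 154 mm from the axis: hook a fingertip under it, lift, and push that face on to the stop.
- core: Empty card tube (spent label roll core), brown with a strip of white backing on it, outside diameter 42, length 104 mm, about 30 g. Origin on its axis at mid-length; its y runs along the tube. It lies across the roll bay, parallel to the printer's y, on the two rollers, its axis 54 mm above the bench and 36 mm below the rim; 38 mm free before and behind it.
- bin: Round blue plastic waste bin standing loose on the bench, open at the top, 167 mm high; outside diameter 140 mm at the foot and 190 mm over the rim, mouth 170 mm wide, inner floor 5 mm up; about 0.5 kg. Origin at the centre of its underside, z up.
- new_roll: Full white label roll standing on end, diameter 100, height 104 mm. Origin at the centre of its underside. Leave it alone.
- parcel: Brown kraft parcel 200 x 140 x 75 mm. Origin at the centre of its underside. Leave it alone.
- tape_dispenser: Black bench tape dispenser with a tan roll, 170 x 70 x 108 mm. Origin at the centre of its underside. Leave it alone.
Not all that is in view belongs to the job. What is shaped like the bin but pink or red is not meant.

How it is judged:
On the way:
1. the cover is fully open at its stop (within 0.06 rad) while the core still lies in the roll bay (value of joint cover above 1.6 rad and distance between core and printer_bay below 0.08 m), for 0.2 s.
At the end, for the whole second after the job is handed in: The printer's cover stands fully open, within 0.06 rad of its stop (joint above 1.60), the core lies at rest inside the waste bin (its middle less than 120 mm above the bin's underside and within 80 mm of its centre line), and the bin stands upright (tilt under 0.1 rad) (value of joint cover above 1.6 rad and z of core in the frame of bin between 0 and 0.12 m and horizontal distance between core and bin below 0.08 m and linear speed of core below 0.03 m/s and angle between bin's own z axis and vertical below 0.1 rad); the robot touches nothing.
It fails at once if the new roll, the parcel or the tape dispenser is pushed more than 40 mm (distance of any of new_roll, parcel, tape_dispenser from where it was at the start of the episode above 0.04 m).
It fails at once if the waste bin is knocked over (angle between bin's own z axis and vertical above 0.7 rad).
It also fails if it takes over 67 s, if anything falls off the work surface, if the arm or the gripper's body presses on something with over 40 N, if the wrist force passes 120 N, or if a joint passes its speed limit or range.

## Working session

There is one attempt and no reset: what is moved stays moved. The work goes in short steps, Python scripts to look and compute and a tool call to move; the robot and the scene stay as the last step left them, time stands still between calls to the robot, and variables do not carry over. Pictures are saved under pics/ and viewed, at most 11 in all, crops included, and the job is handed in when it is done.

Besides the shell and the picture viewer there is one more tool, called after "Call:" by a JSON object that holds its "fn" and its "kwargs", one argument or row to a line. apply_moves: Moves the arm, as the interface text tells. Its arguments: {"type":"object","properties":{"targets":{"type":"array"}},"required":["targets"]}

```bash
ls; mkdir -p pics; cat > h.py <<'E'
import numpy as np, cv2
from plant import *
def rec(cam,names):
    for n in names:
        try:
            for r in recognise(cam,n)[:3]: print(cam,n,round(r['score'],2),np.round(r['point'],3))
        except Exception as e: print(n,e)
def save(cam,fn):
    f=grab_frame(cam); cv2.imwrite('pics/'+fn,f[:,:,::-1]); return f
def ray(cam,uv):
    c=get_calibration(cam); K=np.array(c['camera_matrix']);D=np.array(c['D']);T=np.array(c['pose'])
    p=cv2.undistortPoints(np.array([[uv]],float),K,D)[0,0]
    d=T[:3,:3]@np.array([p[0],-p[1],-1]); return T[:3,3],d
def atz(cam,uv,z):
    o,d=ray(cam,uv); return o+d*(z-o[2])/d[2]
def proj(cam,P):
    c=get_calibration(cam); K=np.array(c['camera_matrix']);D=np.array(c['D']);T=np.array(c['pose'])
    q=(np.atleast_2d(P)-T[:3,3])@T[:3,:3]*[1,-1,-1]
    return cv2.projectPoints(q,np.zeros(3),np.zeros(3),K,D)[0][:,0]
E
python3 - <<'E'
from h import *
a=save('scene','s1.png');b=save('side','d1.png')
cv2.imwrite('pics/both.png',cv2.resize(np.hstack([a,b])[:,:,::-1],(800,300)))
L=['printer','cover','cover_lip','core','bin','new_roll','parcel','tape_dispenser']
rec('scene',L);rec('side',L)
print(state()['tool_rot'],state()['time'])
E
```

```text
pics
scene printer 0.82 [0.627 0.131 0.146]
scene cover 0.72 [0.612 0.149 0.151]
scene cover_lip 0.81 [0.612 0.147 0.153]
scene core 0.49 [0.612 0.145 0.153]
scene bin 0.86 [ 0.301 -0.227  0.111]
scene bin 0.8 [ 0.546 -0.153  0.107]
scene bin 0.62 [ 0.78  -0.237  0.092]
scene new_roll 0.6 [ 0.688 -0.435  0.104]
scene parcel 0.75 [0.605 0.446 0.075]
scene tape_dispenser 0.65 [ 0.453 -0.465  0.055]
side printer 0.68 [0.556 0.114 0.148]
side cover 0.57 [0.568 0.14  0.16 ]
side cover_lip 0.97 [0.57  0.14  0.159]
side bin 0.84 [ 0.617 -0.146  0.101]
side bin 0.75 [ 0.85  -0.234  0.105]
side bin 0.61 [ 0.356 -0.198  0.081]
side new_roll 0.78 [ 0.642 -0.444  0.104]
side parcel 0.58 [0.574 0.438 0.072]
side tape_dispenser 0.96 [ 0.399 -0.468  0.079]
[1.48008465e-05 1.13666976e-01 9.93518907e-01 2.04830828e-05] 0.9
```

View pics/s1.png

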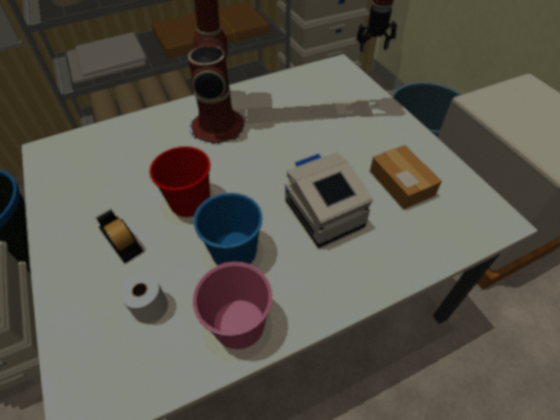

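View pics/d1.png

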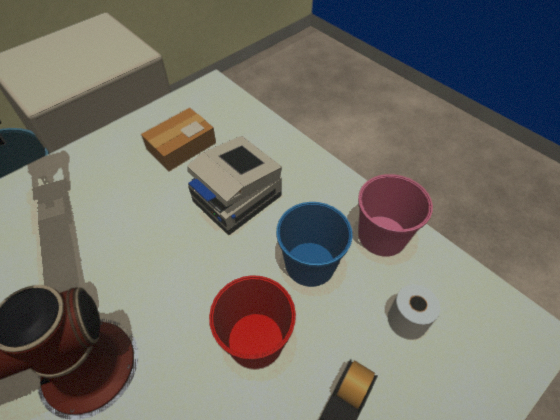

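The blue bin is in the middle, at scene (230,230) and side (314,240). The printer lies at scene (328,195) with its blue lip at (308,160), facing the robot. I'll enlarge the printer.

```bash
python3 - <<'E'
from h import *
a=cv2.imread('pics/s1.png')[140:250,270:385];b=cv2.imread('pics/d1.png')[130:240,175:290]
f=lambda i:cv2.resize(cv2.convertScaleAbs(i,alpha=1.5,beta=25),(400,383),interpolation=cv2.INTER_CUBIC)
cv2.imwrite('pics/z1.png',np.hstack([f(a),f(b)]))
E
```

```text
(no output)
```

View pics/z1.png

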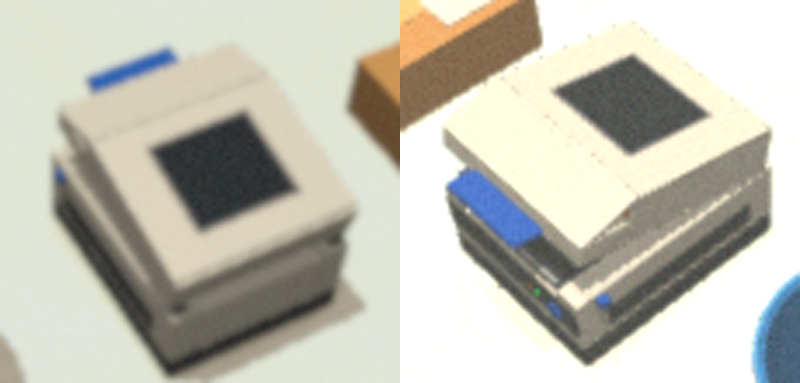

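```bash
cat >> h.py <<'E'
def pr(p,x,y,z):
    c,s=np.cos(p[2]),np.sin(p[2]); return np.array([p[0]+c*x-s*y,p[1]+s*x+c*y,z])
def lip(p,phi,r,y,h=0):
    return pr(p,.1-r*np.cos(phi)+h*np.sin(phi),y,.09+r*np.sin(phi)+h*np.cos(phi))
E
python3 - <<'E'
from h import *
from scipy.optimize import least_squares
def model(q):
    p=q[:3];f=q[3]
    S=[pr(p,.11,-.09,0),pr(p,.11,.09,0),pr(p,-.11,-.09,0),lip(p,f,.235,-.045,.009),lip(p,f,.235,.045,.009)]
    D=[pr(p,-.11,-.09,0),pr(p,.11,-.09,0),pr(p,-.11,.09,0),lip(p,f,.235,.045),lip(p,f,.235,-.045)]
    return np.vstack([proj('scene',S),proj('side',D)])
obs=np.array([[318.3,247.8],[365.5,225.7],[286.4,199],[295,162.4],[319.5,154.4],[229.6,234],[281.4,196.7],[192.8,199],[190.2,186.6],[208,201]])
r=least_squares(lambda q:(model(q)-obs).ravel(),[.63,.13,.0,.2],loss='soft_l1')
q=r.x;print(np.round(q,4));print(np.round(model(q)-obs,1).tolist())
print('lip',lip(q,q[3],.235,0),'core',pr(q,.005,0,.054),'hinge',pr(q,.1,0,.09))
for cam in('scene','side'):
    im=grab_frame(cam)
    m=cv2.inRange(cv2.cvtColor(im,cv2.COLOR_RGB2HSV),(98,80,40),(118,255,255)); 
    for k in regions_of(cam,'bin')[:3]:
        px=k['pixels']; 
        print(cam,k['score'],px.sum(),(m[px]>0).mean(),np.argwhere(px).mean(0))
        if (m[px]>0).mean()>.5:
            # rim ellipse: fit bin centre by extreme cols + top row
            ys,xs=np.nonzero(px)
            t=np.linspace(0,2*np.pi,72)
            def sil(b):
                P=np.vstack([np.c_[b[0]+.095*np.cos(t),b[1]+.095*np.sin(t),0*t+.167],np.c_[b[0]+.07*np.cos(t),b[1]+.07*np.sin(t),0*t]])
                u=proj(cam,P);return np.array([u[:,0].min(),u[:,0].max(),u[:,1].min(),u[:,1].max()])
            s=least_squares(lambda b:sil(b)-[xs.min(),xs.max()+1,ys.min(),ys.max()+1],[.58,-.15]);print('bin',s.x,s.fun)
print(state()['time'])
E
```

```text
[0.5908 0.161  0.0239 0.187 ]
[[-0.1, 2.2], [1.1, 2.5], [-1.4, 2.3], [-0.0, 0.7], [0.0, -0.4], [-1.2, 0.6], [0.6, -2.1], [-0.6, 0.8], [-2.3, -2.6], [-0.6, 1.3]]
lip [0.45990116 0.157847   0.13370044] core [0.59576329 0.16109738 0.054     ] hinge [0.69073611 0.16336951 0.09      ]
scene 0.89 3376 0.006812796208530806 [178.49348341 182.1978673 ]
scene 0.81 3882 0.6993817619783617 [227.52215353 229.47527048]
bin [ 0.58507122 -0.15536311] [-0.09548262  0.07876096 -3.66146705  3.20216181]
scene 0.69 5302 0.0 [303.55167861 233.19728404]
side 0.96 4761 0.9766855702583491 [240.9521109  312.83532871]
bin [ 0.59241371 -0.16205415] [-0.40208942  0.38988251 -1.03121635  0.8653471 ]
side 0.79 4748 0.0 [212.96925021 391.123631  ]
side 0.67 6175 0.0 [320.25068826 252.1988664 ]
1.1
```

The fit puts the printer at (0.591, 0.161) with yaw 0.024, cover angle about 0.19 and the lip about (0.46, 0.158, 0.134). The bin is at (0.589, -0.159). Next I turn the tool square to the printer and move in front of the lip.

Call:
{"fn": "apply_moves", "kwargs": {
  "targets": [
    {"translation": [0,0,0],"twist": -0.85,"hand": 0},
    {"translation": [0,0,0],"twist": -0.85,"hand": 0},
    {"translation": [0,0,0],"twist": -0.85,"hand": 0},
    {"translation": [-0.22,-0.42,0],"twist": 0,"hand": 0},
    {"translation": [-0.22,-0.42,0],"twist": 0,"hand": 0},
    {"translation": [-0.22,-0.42,0],"twist": 0,"hand": 0},
    {"translation": [-0.22,-0.42,0],"twist": 0,"hand": 0},
    {"translation": [-0.22,-0.42,0],"twist": 0,"hand": 0}
  ]
}}

```text
time: 1.9
tool_pos: [0.2573, 0.4003, 0.2534]
tool_rot: [0.0, -0.014, 1.0, 0.0]
contact_force: [1.1, -0.1, 0.0]
gripper_width: 0.0
grasp_force: 0.0
```

Call:
{"fn": "apply_moves", "kwargs": {
  "targets": [
    {"translation": [-0.22,-0.42,0],"twist": 0,"hand": 0},
    {"translation": [-0.22,-0.42,0],"twist": 0,"hand": 0},
    {"translation": [-0.22,-0.42,0],"twist": 0,"hand": 0},
    {"translation": [-0.22,-0.42,0],"twist": 0,"hand": 0},
    {"translation": [-0.22,-0.42,0],"twist": 0,"hand": 0},
    {"translation": [-0.22,-0.42,0],"twist": 0,"hand": 0},
    {"translation": [0,0,0],"twist": 0,"hand": 0},
    {"translation": [0,0,0],"twist": 0,"hand": 0}
  ]
}}

```text
time: 2.7
tool_pos: [0.3959, 0.1528, 0.2534]
tool_rot: [-0.0, -0.012, 1.0, 0.0]
contact_force: [-0.8, -0.0, -0.4]
gripper_width: 0.002
grasp_force: 0.0
```

```bash
python3 - <<'E'
from h import *
s=state();print(s['time'],s['tool_pos'],s['tool_rot'],s['gripper_width'],s['contact_force'])
save('wrist','w1.png');rec('wrist',['cover_lip','cover','printer']);rec('scene',['cover_lip']);rec('side',['cover_lip'])
P=[.591,.161,.024]
print('pred lip',lip(P,.187,.235,0), proj('wrist',[lip(P,.187,.235,-.045),lip(P,.187,.235,.045)]))
E
```

```text
2.7 [0.39593561 0.15276157 0.25340147] [-3.17010038e-05 -1.20426482e-02  9.99927460e-01  2.20494548e-04] 0.0022998025974651543 [-0.75013924 -0.04290527 -0.4301637 ]
wrist cover_lip 0.56 [0.498 0.156 0.158]
wrist cover_lip 0.44 [0.474 0.155 0.081]
wrist cover 0.89 [0.499 0.159 0.161]
wrist printer 0.86 [0.476 0.155 0.081]
wrist printer 0.34 [0.5   0.156 0.16 ]
scene cover_lip 0.84 [0.612 0.147 0.154]
scene cover_lip 0.65 [ 0.549 -0.156  0.106]
side cover_lip 0.91 [0.57  0.141 0.156]
pred lip [0.4601346  0.15785863 0.13368933] [[222.02955006 294.95523232]
 [345.16516952 295.48389978]]
```

View pics/w1.png

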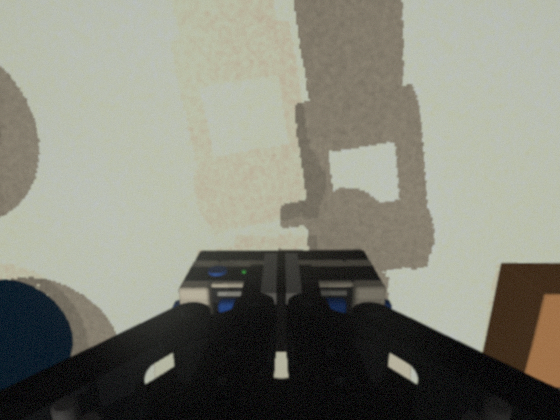

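The wrist view shows the blue lip behind the fingers, about row 300 and columns 216–348. That is within a few millimetres of the prediction, so I lower in front of it and approach.

Call:
{"fn": "apply_moves", "kwargs": {
  "targets": [
    {"translation": [0,0,0.4],"twist": 0,"hand": 0},
    {"translation": [0,0,0.4],"twist": 0,"hand": 0},
    {"translation": [0,0,0.35],"twist": 0,"hand": 0},
    {"translation": [-0.2,0,0],"twist": 0,"hand": 0},
    {"translation": [-0.15,0,0],"twist": 0,"hand": 0},
    {"translation": [-0.1,0,0],"twist": 0,"hand": 0},
    {"translation": [-0.05,0,0],"twist": 0,"hand": 0}
  ]
}}

```text
time: 3.7
tool_pos: [0.4462, 0.1556, 0.1386]
tool_rot: [0.0, -0.014, 1.0, 0.0]
contact_force: [0.1, 0.2, 0.2]
gripper_width: -0.001
grasp_force: 0.2
```

Call:
{"fn": "apply_moves", "kwargs": {
  "targets": [
    {"translation": [-0.04,0,0],"twist": 0,"hand": 0},
    {"translation": [-0.04,0,0],"twist": 0,"hand": 0},
    {"translation": [-0.04,0,0],"twist": 0,"hand": 0}
  ]
}}

```text
time: 4.0
tool_pos: [0.4461, 0.1555, 0.1338]
tool_rot: [-0.017, -0.014, 1.0, -0.001]
contact_force: [-43.7, -0.6, 9.6]
gripper_width: -0.001
grasp_force: 21.6
```

Contact with the lip edge is made. I now lift while keeping the push on.

Call:
{"fn": "apply_moves", "kwargs": {
  "targets": [
    {"translation": [0.04,0,-0.04],"twist": 0,"hand": 0},
    {"translation": [0,0,-0.1],"twist": 0,"hand": 0},
    {"translation": [0,0,-0.1],"twist": 0,"hand": 0}
  ]
}}

```text
time: 4.3
tool_pos: [0.4506, 0.1553, 0.1603]
tool_rot: [-0.004, -0.014, 1.0, -0.0]
contact_force: [-3.8, 0.5, -2.0]
gripper_width: 0.003
grasp_force: 2.2
```

```bash
python3 - <<'E'
from h import *
a=save('scene','s2.png')[130:250,270:390];b=save('side','d2.png')[120:240,175:295]
f=lambda i:cv2.resize(cv2.convertScaleAbs(i[:,:,::-1],alpha=1.5,beta=25),(400,400),interpolation=cv2.INTER_CUBIC)
cv2.imwrite('pics/z2.png',np.hstack([f(a),f(b)]))
E
```

```text
(no output)
```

View pics/z2.png

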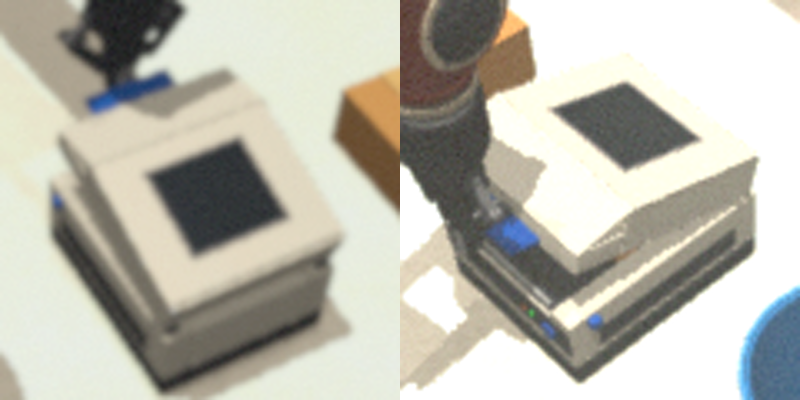

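The cover seems to have risen a little and the finger is still on the lip. I keep going along the arc.

Call:
{"fn": "apply_moves", "kwargs": {
  "targets": [
    {"translation": [-0.06,0,0],"twist": 0,"hand": 0},
    {"translation": [-0.04,0,-0.08],"twist": 0,"hand": 0},
    {"translation": [-0.04,0,-0.1],"twist": 0,"hand": 0}
  ]
}}

```text
time: 4.7
tool_pos: [0.4565, 0.1555, 0.1757]
tool_rot: [-0.017, -0.014, 1.0, -0.001]
contact_force: [-36.7, -1.6, 9.5]
gripper_width: -0.001
grasp_force: 18.7
```

```bash
cat >> h.py <<'E'
P0=[.591,.161,.024]
def look(n):
    s=state();print(s['time'],np.round(s['tool_pos'],3),np.round(s['contact_force'],1))
    a=save('scene','s%s.png'%n)[110:250,270:410];b=save('side','d%s.png'%n)[100:240,175:315]
    f=lambda i:cv2.resize(cv2.convertScaleAbs(i[:,:,::-1],alpha=1.5,beta=25),(400,400),interpolation=cv2.INTER_CUBIC)
    cv2.imwrite('pics/z%s.png'%n,np.hstack([f(a),f(b)]))
def blue(cam,x0,x1,y0,y1):
    im=grab_frame(cam)[y0:y1,x0:x1]
    m=cv2.inRange(cv2.cvtColor(im,cv2.COLOR_RGB2HSV),(105,120,50),(125,255,255))
    ys,xs=np.nonzero(m); return m.sum()//255,(xs+x0),(ys+y0)
E
python3 - <<'E'
from h import *
s=state();print(s['time'],np.round(s['tool_pos'],3),np.round(s['contact_force'],1))
n,x,y=blue('scene',280,345,120,175);print(n,x.min(),x.max(),y.min(),y.max())
for ph in (.1,.2,.3,.4,.5):print(ph,proj('scene',[lip(P0,ph,.235,.045,.009),lip(P0,ph,.235,-.045,.009),lip(P0,ph,.206,.045,.009)]).round(1).tolist(),lip(P0,ph,.235,0).round(3))
E
```

```text
4.7 [0.456 0.156 0.176] [-36.7  -1.6   9.5]
109 298 321 150 160
0.1 [[318.5, 157.9], [294.3, 166.9], [323.0, 164.1]] [0.457 0.158 0.113]
0.2 [[319.7, 153.5], [295.1, 162.6], [324.2, 160.3]] [0.461 0.158 0.137]
0.3 [[321.3, 149.6], [296.3, 158.7], [325.7, 156.9]] [0.467 0.158 0.159]
0.4 [[323.3, 146.1], [297.9, 155.3], [327.5, 154.0]] [0.475 0.158 0.182]
0.5 [[325.7, 143.1], [299.9, 152.4], [329.7, 151.6]] [0.485 0.158 0.203]
```

The push passes through the hinge, so only lifting friction helps, and the fingertip is nearly level with the lip. I back off, re-seat lower and press moderately before lifting.

Call:
{"fn": "apply_moves", "kwargs": {
  "targets": [
    {"translation": [0.25,0,0],"twist": 0,"hand": 0},
    {"translation": [0,0,0.35],"twist": 0,"hand": 0},
    {"translation": [-0.15,0,0],"twist": 0,"hand": 0},
    {"translation": [0,0,0],"twist": 0,"hand": 0}
  ]
}}

```text
time: 5.15
tool_pos: [0.4559, 0.1552, 0.1441]
tool_rot: [-0.003, -0.014, 1.0, -0.0]
contact_force: [-6.7, -0.4, -1.4]
gripper_width: 0.004
grasp_force: 0.0
```

```bash
python3 - <<'E'
from h import *
s=state();print(s['time'],np.round(s['tool_pos'],3),np.round(s['contact_force'],1))
look('3')
E
```

```text
5.15 [0.456 0.155 0.144] [-6.7 -0.4 -1.4]
5.15 [0.456 0.155 0.144] [-6.7 -0.4 -1.4]
```

View pics/z3.png

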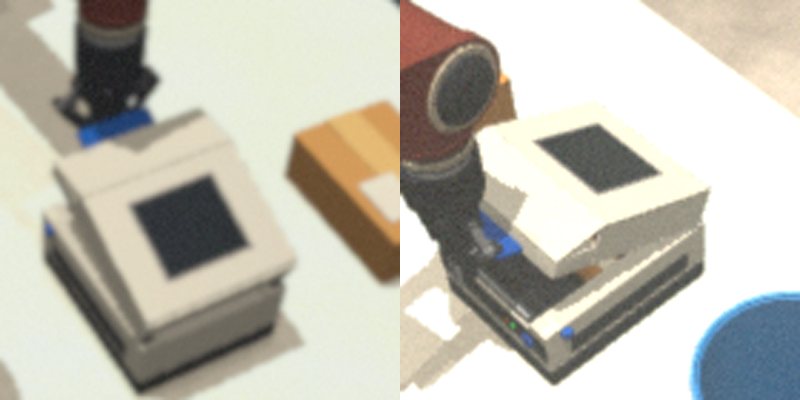

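The cover is wider open now, with the finger against the lip well below its edge. I continue in small steps.

Call:
{"fn": "apply_moves", "kwargs": {
  "targets": [
    {"translation": [-0.04,0,-0.1],"twist": 0,"hand": 0},
    {"translation": [-0.04,0,-0.1],"twist": 0,"hand": 0},
    {"translation": [-0.05,0,-0.12],"twist": 0,"hand": 0}
  ]
}}

```text
time: 5.55
tool_pos: [0.4709, 0.1557, 0.1787]
tool_rot: [-0.0, -0.014, 1.0, 0.0]
contact_force: [-7.2, 0.2, -0.8]
gripper_width: -0.001
grasp_force: 0.0
```

```bash
python3 - <<'E'
from h import *
n,x,y=blue('scene',280,345,110,175);print(n,x.min(),x.max(),y.min(),y.max())
for ph in (.3,.4,.5,.6):print(ph,proj('scene',[lip(P0,ph,.235,.045,.009),lip(P0,ph,.235,-.045,.009)]).round(1).tolist())
E
```

```text
165 301 325 144 157
0.3 [[321.3, 149.6], [296.3, 158.7]]
0.4 [[323.3, 146.1], [297.9, 155.3]]
0.5 [[325.7, 143.1], [299.9, 152.4]]
0.6 [[328.5, 140.7], [302.3, 150.2]]
```

Call:
{"fn": "apply_moves", "kwargs": {
  "targets": [
    {"translation": [-0.12,0,-0.2],"twist": 0,"hand": 0},
    {"translation": [-0.13,0,-0.19],"twist": 0,"hand": 0},
    {"translation": [-0.15,0,-0.18],"twist": 0,"hand": 0},
    {"translation": [-0.17,0,-0.16],"twist": 0,"hand": 0}
  ]
}}

```text
time: 6.0
tool_pos: [0.5288, 0.1574, 0.2538]
tool_rot: [0.001, -0.014, 1.0, 0.0]
contact_force: [-3.4, -0.1, -1.4]
gripper_width: -0.004
grasp_force: 0.0
```

Call:
{"fn": "apply_moves", "kwargs": {
  "targets": [
    {"translation": [-0.19,0,-0.14],"twist": 0,"hand": 0},
    {"translation": [-0.2,0,-0.12],"twist": 0,"hand": 0}
  ]
}}

```text
time: 6.2
tool_pos: [0.5682, 0.1584, 0.2801]
tool_rot: [0.002, -0.014, 1.0, 0.0]
contact_force: [-2.8, 0.4, -1.1]
gripper_width: 0.002
grasp_force: 0.0
```

```bash
python3 - <<'E'
from h import *
look('4')
E
```

```text
6.2 [0.568 0.158 0.28 ] [-2.8  0.4 -1.1]
```

View pics/z4.png

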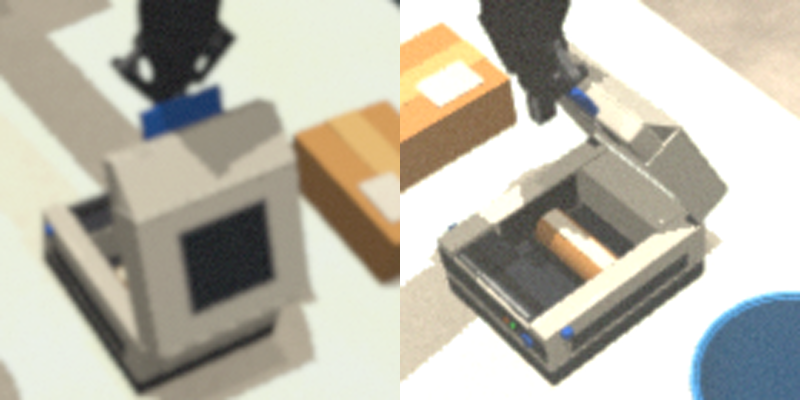

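Cover at about 1.05 rad; the core shows in the bay at side crop (575,245). I push on to the stop.

Call:
{"fn": "apply_moves", "kwargs": {
  "targets": [
    {"translation": [-0.21,0,-0.1],"twist": 0,"hand": 0},
    {"translation": [-0.22,0,-0.08],"twist": 0,"hand": 0},
    {"translation": [-0.22,0,-0.04],"twist": 0,"hand": 0},
    {"translation": [-0.22,0,0],"twist": 0,"hand": 0},
    {"translation": [-0.2,0,0],"twist": 0,"hand": 0}
  ]
}}

```text
time: 6.8
tool_pos: [0.6743, 0.1614, 0.3003]
tool_rot: [0.001, -0.014, 1.0, 0.0]
contact_force: [-2.5, 0.4, 1.8]
gripper_width: 0.003
grasp_force: 0.0
```

Call:
{"fn": "apply_moves", "kwargs": {
  "targets": [
    {"translation": [-0.1,0,0],"twist": 0,"hand": 0},
    {"translation": [-0.07,0,0],"twist": 0,"hand": 0}
  ]
}}

```text
time: 7.0
tool_pos: [0.6907, 0.1617, 0.2991]
tool_rot: [0.0, -0.014, 1.0, 0.0]
contact_force: [-4.0, -0.5, 0.5]
gripper_width: 0.001
grasp_force: 1.5
```

Call:
{"fn": "apply_moves", "kwargs": {
  "targets": [
    {"translation": [-0.06,0,0],"twist": 0,"hand": 0},
    {"translation": [-0.05,0,0],"twist": 0,"hand": 0}
  ]
}}

```text
time: 7.2
tool_pos: [0.6945, 0.1618, 0.2989]
tool_rot: [-0.011, -0.014, 1.0, -0.001]
contact_force: [-41.0, -4.1, 14.5]
gripper_width: -0.001
grasp_force: 21.1
```

Call:
{"fn": "apply_moves", "kwargs": {
  "targets": [
    {"translation": [-0.04,0,0],"twist": 0,"hand": 0},
    {"translation": [-0.02,0,0],"twist": 0,"hand": 0},
    {"translation": [0,0,0],"twist": 0,"hand": 0}
  ]
}}

```text
time: 7.5
tool_pos: [0.6948, 0.1618, 0.2991]
tool_rot: [-0.019, -0.014, 1.0, -0.002]
contact_force: [-55.8, -7.2, 16.3]
gripper_width: 0.003
grasp_force: 12.8
```

The hard stop is met: the force jumped at x = 0.695 against a predicted 0.697. I back off over the bay and check the joints.

Call:
{"fn": "apply_moves", "kwargs": {
  "targets": [
    {"translation": [0.2,0,0],"twist": 0,"hand": 0},
    {"translation": [0.4,0,0],"twist": 0,"hand": 0},
    {"translation": [0.4,0,0],"twist": 0,"hand": 0},
    {"translation": [0.4,0,0],"twist": 0,"hand": 0},
    {"translation": [0.2,0,0],"twist": 0,"hand": 0},
    {"translation": [0,0,0],"twist": 0,"hand": 0}
  ]
}}

```text
time: 8.1
tool_pos: [0.5458, 0.158, 0.2991]
tool_rot: [0.001, -0.014, 1.0, 0.0]
contact_force: [0.1, 0.5, 0.6]
gripper_width: -0.001
grasp_force: 0.0
```

```bash
python3 - <<'E'
from h import *
s=state();print(np.round(s['joint_pos'],3),np.round(s['tool_pos'],3));look('5');save('wrist','w5.png')
rec('wrist',['core']);rec('side',['core']);rec('scene',['core'])
print('core pred',pr(P0,.005,0,.054),proj('wrist',[pr(P0,.005,-.052,.07),pr(P0,.005,.052,.07)]))
a=cv2.imread('pics/w5.png');b=cv2.imread('pics/z5.png')
cv2.imwrite('pics/c5.png',np.vstack([cv2.resize(cv2.convertScaleAbs(a[200:],alpha=1.5,beta=20),(560,220)).copy(),cv2.resize(b,(560,280))]))
E
```

```text
[ 0.151 -0.107  1.694 -0.     1.553 -1.448] [0.546 0.158 0.299]
8.1 [0.546 0.158 0.299] [0.1 0.5 0.6]
wrist core 0.89 [0.583 0.152 0.069]
side core 0.9 [0.582 0.158 0.072]
scene core 0.42 [0.602 0.127 0.071]
core pred [0.59599856 0.16111999 0.054     ] [[231.78205754 225.80706408]
 [335.77680758 226.02510588]]
```

View pics/c5.png

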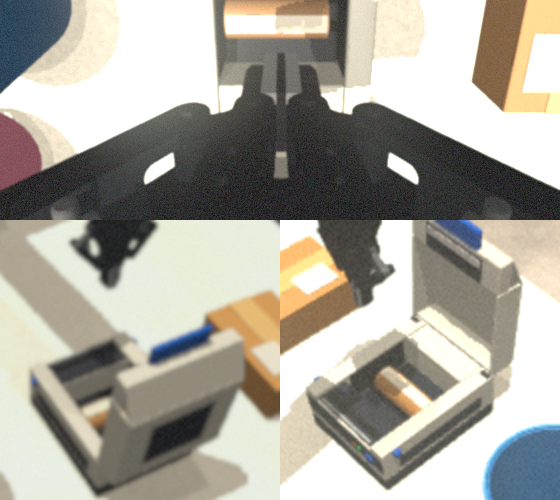

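The cover stands past vertical against its stop. The core is visible in the wrist view at columns 223–328, rows 200–239; I measure it.

```bash
python3 - <<'E'
from h import *
from scipy.optimize import least_squares
grab_frame('wrist');r=regions_of('wrist','core')[0];ys,xs=np.nonzero(r['pixels'])
o=[xs.min(),xs.max()+1,ys.min(),ys.max()+1];print(o,len(xs))
t=np.linspace(0,2*np.pi,90);yaw=.024
def sil(b):
    P=np.vstack([np.c_[b[0]-np.sin(yaw)*h+.021*np.cos(t),b[1]+h+0*t,.054+.021*np.sin(t)] for h in(-.052,.052)])
    u=proj('wrist',P);return np.array([u[:,0].min(),u[:,0].max(),u[:,1].min(),u[:,1].max()])
s=least_squares(lambda b:sil(b)-o,[.59,.155]);print(s.x,s.fun)
E
```

```text
[np.int64(223), np.int64(330), np.int64(198), np.int64(239)] 4236
[0.59296865 0.15366774] [ 0.49713    -0.49724619  0.12920757 -0.17649877]
```

Call:
{"fn": "apply_moves", "kwargs": {
  "targets": [
    {"translation": [0,0,0],"twist": 1,"hand": 0.75},
    {"translation": [0,0,0],"twist": 1,"hand": 0.75},
    {"translation": [0,0,0],"twist": 1,"hand": 0.75},
    {"translation": [0,0,0],"twist": 1,"hand": 0.75},
    {"translation": [0,0,0],"twist": 1,"hand": 0.75},
    {"translation": [0,0,0],"twist": 1,"hand": 0.75},
    {"translation": [0,0,0],"twist": 1,"hand": 0.75},
    {"translation": [0,0,0],"twist": 1,"hand": 0.75}
  ]
}}

```text
time: 9.3
tool_pos: [0.548, 0.1577, 0.298]
tool_rot: [-0.0, 0.379, 0.925, -0.0]
contact_force: [-0.8, -0.4, -0.3]
gripper_width: 0.752
grasp_force: 0.0
```

Call:
{"fn": "apply_moves", "kwargs": {
  "targets": [
    {"translation": [0,0,0],"twist": 1,"hand": 0.75},
    {"translation": [0,0,0],"twist": 1,"hand": 0.75},
    {"translation": [0,0,0],"twist": 1,"hand": 0.75},
    {"translation": [0,0,0],"twist": 1,"hand": 0.75},
    {"translation": [0,0,0],"twist": 1,"hand": 0.75},
    {"translation": [0,0,0],"twist": 1,"hand": 0.75},
    {"translation": [0,0,0],"twist": 1,"hand": 0.75},
    {"translation": [0,0,0],"twist": 0.7,"hand": 0.75}
  ]
}}

```text
time: 10.1
tool_pos: [0.548, 0.1576, 0.298]
tool_rot: [-0.0, 0.698, 0.716, -0.0]
contact_force: [0.3, 0.3, -1.6]
gripper_width: 0.749
grasp_force: 0.0
```

Call:
{"fn": "apply_moves", "kwargs": {
  "targets": [
    {"translation": [-0.03,0.24,0.2],"twist": 0,"hand": 0.75},
    {"translation": [-0.02,0.23,0.3],"twist": 0,"hand": 0.75},
    {"translation": [0,0,0.3],"twist": 0,"hand": 0.75},
    {"translation": [0,0,0.3],"twist": 0,"hand": 0.75},
    {"translation": [0,0,0],"twist": 0,"hand": 0.75}
  ]
}}

```text
time: 10.6
tool_pos: [0.592, 0.1535, 0.1821]
tool_rot: [-0.003, 0.697, 0.717, -0.004]
contact_force: [-0.8, 0.1, -0.2]
gripper_width: 0.753
grasp_force: 0.0
```

```bash
python3 - <<'E'
from h import *
from scipy.optimize import least_squares
s=state();print(s['time'],np.round(s['tool_pos'],4),np.round(s['tool_rot'],3),s['gripper_width'])
save('wrist','w6.png');rec('wrist',['core'])
print(proj('wrist',[[.593,.154+.052,.054],[.593,.154-.052,.054]]))
E
```

```text
10.6 [0.592  0.1535 0.1821] [-0.003  0.697  0.717 -0.004] 0.7529779628694161
wrist core 0.79 [0.588 0.157 0.071]
[[280.02726388 129.38078237]
 [276.31768185 269.72941357]]
```

View pics/w6.png

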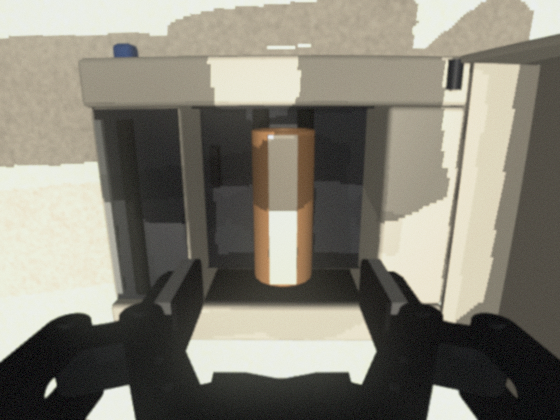

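The core is centred between the fingers (columns 252–315, fingers at 200 and 362). I descend, keeping the tips above the rollers.

Call:
{"fn": "apply_moves", "kwargs": {
  "targets": [
    {"translation": [0,0.01,0.3],"twist": 0,"hand": 0.75},
    {"translation": [0,0,0.3],"twist": 0,"hand": 0.75},
    {"translation": [0,0,0.3],"twist": 0,"hand": 0.75},
    {"translation": [0,0,0.2],"twist": 0,"hand": 0.75},
    {"translation": [0,0,0.07],"twist": 0,"hand": 0.75},
    {"translation": [0,0,0],"twist": 0,"hand": 0.75}
  ]
}}

```text
time: 11.3
tool_pos: [0.5964, 0.1542, 0.0723]
tool_rot: [0.0, 0.697, 0.717, 0.0]
contact_force: [0.3, 0.2, 0.7]
gripper_width: 0.748
grasp_force: 0.0
```

Call:
{"fn": "apply_moves", "kwargs": {
  "targets": [
    {"translation": [0,0,0],"twist": 0,"hand": 0.3},
    {"translation": [0,0,0],"twist": 0,"hand": 0.3},
    {"translation": [0,0,0],"twist": 0,"hand": 0.3},
    {"translation": [0,0,0],"twist": 0,"hand": 0.3},
    {"translation": [0,0,0],"twist": 0,"hand": 0.3}
  ]
}}

```text
time: 11.8
tool_pos: [0.5926, 0.1543, 0.0743]
tool_rot: [-0.003, 0.697, 0.717, -0.004]
contact_force: [-18.4, -2.3, 15.7]
gripper_width: 0.46
grasp_force: 58.6
```

The grip is slightly above the core's axis and off-centre. I open, go 9 mm lower and 3 mm towards the robot, and grip again.

Call:
{"fn": "apply_moves", "kwargs": {
  "targets": [
    {"translation": [0,0,0],"twist": 0,"hand": 0.75},
    {"translation": [0,0,0],"twist": 0,"hand": 0.75},
    {"translation": [0,-0.04,0.09],"twist": 0,"hand": 0.75},
    {"translation": [0,0,0],"twist": 0,"hand": 0.75},
    {"translation": [0,0,0],"twist": 0,"hand": 0.3},
    {"translation": [0,0,0],"twist": 0,"hand": 0.3},
    {"translation": [0,0,0],"twist": 0,"hand": 0.3},
    {"translation": [0,0,0],"twist": 0,"hand": 0.3}
  ]
}}

```text
time: 12.6
tool_pos: [0.5919, 0.154, 0.0625]
tool_rot: [0.0, 0.697, 0.717, 0.0]
contact_force: [0.7, 0.1, 2.0]
gripper_width: 0.472
grasp_force: 60.4
```

Call:
{"fn": "apply_moves", "kwargs": {
  "targets": [
    {"translation": [0,0,-0.2],"twist": 0,"hand": 0.3},
    {"translation": [0,0,-0.4],"twist": 0,"hand": 0.3},
    {"translation": [0,0,-0.4],"twist": 0,"hand": 0.3},
    {"translation": [0,0,-0.4],"twist": 0,"hand": 0.3},
    {"translation": [0,0,-0.4],"twist": 0,"hand": 0.3},
    {"translation": [0,0,-0.4],"twist": 0,"hand": 0.3},
    {"translation": [0,0,-0.2],"twist": 0,"hand": 0.3}
  ]
}}

```text
time: 13.3
tool_pos: [0.5928, 0.1541, 0.3072]
tool_rot: [0.002, 0.697, 0.717, 0.002]
contact_force: [0.1, -0.5, -0.2]
gripper_width: 0.47
grasp_force: 60.6
```

Call:
{"fn": "apply_moves", "kwargs": {
  "targets": [
    {"translation": [-0.4,-0.02,0],"twist": 0,"hand": 0.3},
    {"translation": [-0.4,-0.02,0],"twist": 0,"hand": 0.3},
    {"translation": [-0.4,-0.02,0],"twist": 0,"hand": 0.3},
    {"translation": [-0.4,-0.02,0],"twist": 0,"hand": 0.3},
    {"translation": [-0.4,-0.02,0],"twist": 0,"hand": 0.3},
    {"translation": [-0.4,-0.02,0],"twist": 0,"hand": 0.3},
    {"translation": [-0.4,0,0],"twist": 0,"hand": 0.3},
    {"translation": [-0.33,0,0],"twist": 0,"hand": 0.3}
  ]
}}

```text
time: 14.1
tool_pos: [0.588, -0.1613, 0.302]
tool_rot: [-0.0, 0.698, 0.717, -0.0]
contact_force: [0.0, 0.2, -0.4]
gripper_width: 0.478
grasp_force: 60.6
```

```bash
python3 - <<'E'
from h import *
a=save('scene','s7.png');b=save('side','d7.png')
s=state();print(s['time'],np.round(s['tool_pos'],3),s['gripper_width'])
f=lambda i:cv2.resize(cv2.convertScaleAbs(i[:,:,::-1],alpha=1.5,beta=20),(400,400),interpolation=cv2.INTER_CUBIC)
cv2.imwrite('pics/z7.png',np.hstack([f(a[100:300,150:350]),f(b[100:300,190:390])]))
E
```

```text
14.2 [ 0.588 -0.163  0.302] 0.47148660112263563
```

View pics/z7.png

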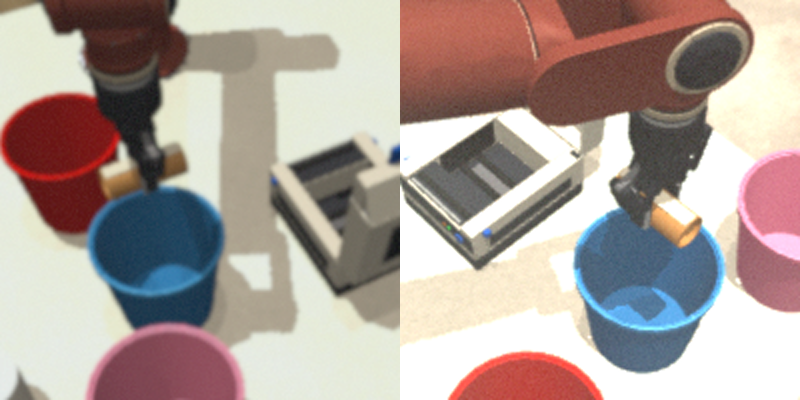

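The core is held over the blue bin, scene crop (145,170). I lower it into the mouth, release it and retreat upwards.

Call:
{"fn": "apply_moves", "kwargs": {
  "targets": [
    {"translation": [0,0,0.3],"twist": 0,"hand": 0.3},
    {"translation": [0,0,0.4],"twist": 0,"hand": 0.3},
    {"translation": [0,0,0.4],"twist": 0,"hand": 0.3},
    {"translation": [0,0,0.2],"twist": 0,"hand": 0.3},
    {"translation": [0,0,0],"twist": 0,"hand": 0.3},
    {"translation": [0,0,0],"twist": 0,"hand": 0.7},
    {"translation": [0,0,0],"twist": 0,"hand": 0.7},
    {"translation": [0,0,0],"twist": 0,"hand": 0.7}
  ]
}}

```text
time: 15.0
tool_pos: [0.5898, -0.1596, 0.175]
tool_rot: [0.002, 0.697, 0.717, 0.001]
contact_force: [0.4, 0.7, 0.7]
gripper_width: 0.703
grasp_force: 0.0
```

Call:
{"fn": "apply_moves", "kwargs": {
  "targets": [
    {"translation": [0,0,0],"twist": 0,"hand": 0.7},
    {"translation": [0,0,-0.2],"twist": 0,"hand": 0.7},
    {"translation": [0,0,-0.4],"twist": 0,"hand": 0.7},
    {"translation": [0,0,-0.4],"twist": 0,"hand": 0.7},
    {"translation": [0,0,-0.4],"twist": 0,"hand": 0.7},
    {"translation": [0,-0.4,-0.2],"twist": 0,"hand": 0.7},
    {"translation": [0,-0.4,0],"twist": 0,"hand": 0.7},
    {"translation": [0,0,0],"twist": 0,"hand": 0.7}
  ]
}}

```text
time: 15.8
tool_pos: [0.5059, -0.1615, 0.334]
tool_rot: [0.001, 0.698, 0.716, 0.0]
contact_force: [1.0, 0.5, -0.4]
gripper_width: 0.698
grasp_force: 0.0
```

```bash
python3 - <<'E'
from h import *
a=save('scene','s8.png');b=save('side','d8.png')
rec('scene',['core']);rec('side',['core'])
s=state();print(s['time'],np.round(s['tool_pos'],3))
f=lambda i:cv2.resize(cv2.convertScaleAbs(i[:,:,::-1],alpha=1.5,beta=20),(400,400),interpolation=cv2.INTER_CUBIC)
cv2.imwrite('pics/z8.png',np.hstack([f(a[100:300,190:390]),f(b[100:300,170:370])]))
E
```

```text
scene core 0.39 [ 0.592 -0.142  0.047]
side core 0.81 [ 0.586 -0.14   0.049]
16.0 [ 0.509 -0.162  0.333]
```

View pics/z8.png

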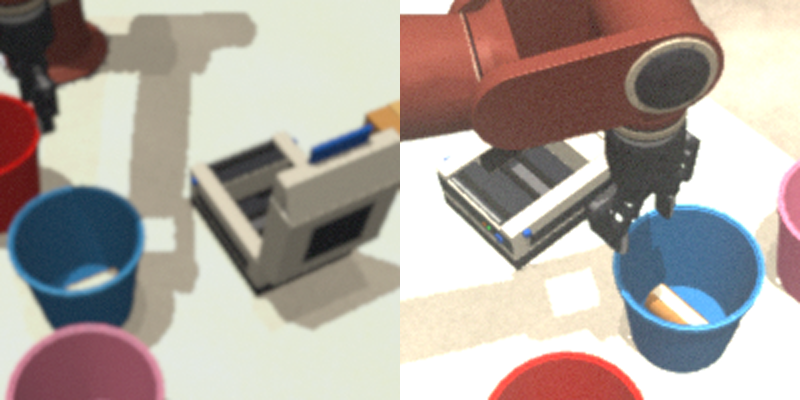

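The core lies in the upright blue bin (side crop (675,305)), the cover stands open, and the arm is clear of everything.

```bash
python3 -c "
from plant import *
print(job_done())"
```

```text
the job is handed in; nothing more can be done
None
```

I pushed the cover back to its stop, dropped the core into the blue bin and handed the job in at about 16 s; the last pictures show the cover open, the core in the bin and the bin upright, but no verdict came back. The new roll, parcel and tape dispenser were not touched, though I did not re-measure them at the end.

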